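# Shut the sample case and hold its locking collar home

### The job

Slide the blue cover of the grey sample case fully shut over the jars, then turn the yellow knurled collar until its hidden keyway drops over the pin inside and push it fully home against its spring. Finish while still holding the collar pushed home; do not put things back or let go. Leave the jars and everything else on the table where they are.

Things in the scene. Friction and masses are not known exactly. Their poses are not given: they have to be found in the camera images.
- case: Grey sample case, fixed to the table; position and yaw vary. Origin on its underside at table height; z up, y along the cover's slide (+y opens, -y shuts), x across; the collar stands on the -x side. It reaches from x -120 to 65 and y -125 to 135 mm; its deck is 56 mm above the table. An aluminium rail (x 50 to 58, top at 66 mm) and an end stop at y -118 mm guide the cover.
- compartment (a point): Centre of the floor of the jar compartment in the case (case x 0, y -58, z 8 mm). Its opening is 90 mm (x) by 107 mm (y) and 48 mm deep; it holds three jars, which clear the shut cover.
- cover (a joint): How far the cover stands open along the case's +y, in m: 0 is fully shut against the end stop, 0.115 the most. Starts 65 to 110 mm open. It slides with 1 to 2 N of friction and stays where it is left.
- cover_handle (a point): Middle of the top of the white grip rib on the blue cover, 96 mm above the table. The rib is 44 mm long along the case's x, 12 mm thick along the slide (y) and stands 32 mm above the cover's top face. The cover is 100 (x) x 120 (y) x 7.5 mm, its top 64 mm above the table. With the cover shut the rib is at case x 0, y -60 mm.
- collar_seat (a point): Point on the deck on the collar's axis (case x -76, y 30, z 56 mm): the centre of the collar's underside when fully home. While the cover is more than about 5 mm open its edge lies under the collar's flange and lets it down only 2.5 mm; once home, the flange locks the cover.
- collar: Yellow knurled collar, a loose cap, closed on top, on an upright post; 0.10 to 0.15 kg. Origin at the centre of its underside, z up, x towards the black mark on its top. Knurled grip 44 mm across, 6 to 48 mm above the underside, over a flange 64 mm wide and 6 mm thick. It starts with its underside 10.5 mm above the seat, turns freely and may be gripped across any diameter.
- keyway (a point): Middle of the collar's underside. A keyway, unseen, runs across it along the collar's x (fits every 180 degrees) and goes over a cross pin in the post when within about 6 degrees. The pin's direction is unknown: from the start it needs a clockwise turn (seen from above) of 20 to 75 degrees. Elsewhere the pin stops a push dead; just short of aligned it may sink 1 to 5 mm and stop.
- spring_ring (a joint): How far the steel ring under the collar, round the post, is pressed down, in m: 0 free (collar at its starting height), 0.0105 with the collar home and its flange on the deck. Its spring pushes the collar up with 4 N at 0, rising to about 9 N at home, and lifts it again if it is let go.
- jar_in0: 30 ml sample jar, yellow cap, 36 mm across, 42 mm tall, upright; origin at the centre of its underside. Stands in the case's compartment; bystander.
- jar_in1: 30 ml sample jar, yellow cap, 36 mm across, 42 mm tall, upright; origin at the centre of its underside. Stands in the case's compartment; bystander.
- jar_in2: 30 ml sample jar, yellow cap, 36 mm across, 42 mm tall, upright; origin at the centre of its underside. Stands in the case's compartment; bystander.
- jar_left: 30 ml sample jar, yellow cap, 36 mm across, 42 mm tall, upright; origin at the centre of its underside. Stands on the table to the left or right; bystander.
- jar_right: 30 ml sample jar, yellow cap, 36 mm across, 42 mm tall, upright; origin at the centre of its underside. Stands on the table to the left or right; bystander.
- glasses_case: Black spectacle case, 60 x 155 x 36 mm, on the table to the right; origin under its centre; bystander.
- caliper: Caliper lying flat on the table to the left, 200 mm long; origin under the middle of its beam; bystander.
- snap_box: Small whitish box with a blue lid rim, 108 x 148 x 63 mm, on the table to the right; origin under its centre; bystander.
Not all that is in view belongs to the job. Leave any purple or white look-alike of the collar alone.

How it is judged:
On the way, in this order (a step that is already met when the one before it is completed fails the run):
1. the cover is fully shut (value of joint cover below 0.004 m), for 0.2 s.
2. the collar's keyway is over the pin and the collar is pushed home (z of collar in the frame of case below 0.0585 m and horizontal distance between collar and collar_seat below 0.004 m and angle between collar's own z axis and vertical below 0.08 rad and value of joint cover below 0.004 m), for 0.2 s.
At the end, for the whole second after the job is handed in: The cover is within 4 mm of fully shut, the collar is upright (within 0.08 rad), centred on its seat (4 mm) and within 2.5 mm of fully home, at rest, and the fingers are still pressing or gripping it (more than 3 N of contact) (all of step 2 and contact force between the fingers and collar above 3 N and linear speed of collar below 0.02 m/s); the arm keeps its last pose, push and grip.
It fails at once if a jar in the case is displaced by more than 20 mm (distance of any of jar_in0, jar_in1, jar_in2 from where it was at the start of the episode above 0.02 m).
It fails at once if something else on the table is displaced by more than 20 mm (distance of any of jar_left, jar_right, glasses_case, caliper, snap_box from where it was at the start of the episode above 0.02 m).
It also fails if it takes over 67 s, if anything falls off the work surface, if the arm or the gripper's body presses on something with over 40 N, if the wrist force passes 120 N, or if a joint passes its speed limit or range.

### The arm

A 6-joint arm with a two-finger parallel gripper is mounted at the origin on the work surface. World frame = base frame: x ahead of the robot, y to its left, z up, the work surface at z = 0. Lengths are in m, angles in rad, forces in N, time in s.
With the tool pointing down it reaches from about 0.35 to 0.85 m from the base axis. Payload 8.1 kg.
Tool frame: the origin (TCP) lies midway between the tips of the shut fingers; the grasp point (between the pads) lies 19 mm behind it (robot.grip_point_offset is the distance from the TCP to the grasp point, in m); z points along the fingers, y is the line along which they close (so a half turn about z gives the same grasp; the last joint's range is limited). The gripper opens to 93 mm and grips with 3 to 60 N. Pads are 15 mm wide; open, the fingers measure 128 mm over their backs; the gripper's body (75 mm by 188 mm) begins 65 mm behind the grasp point.
Start: joints at [1.089, 0.13, 1.488, -0, 1.523, -0.085], TCP at [0.232, 0.553, 0.219] pointing down, gripper open.
Joint ranges: [-2.96, 2.96], [-0.89, 2.26], [0.02, 2.5], [-1.34, 4.48], [0, 2.73], [-2.66, 2.66]. Speed limits (rad/s): [2.39, 2.39, 2.79, 3.14, 3.14, 3.14].

### API

Orientations are given as a rotation vector (axis times angle).
In Python, from plant import robot, read_camera, job gives the robot as it stands.
- The arm moves only by the shell command python3 -m inch 'ROWS' [FORCE]. ROWS is JSON, one flat list of numbers, 5 for each row, row after row: the shift along the world's x, y, z in mm, then the turn about the world's z in degrees, then the opening in per cent of the stroke, from 0 (shut) to 100 (fully open). In form: [dx, dy, dz, yaw, hand, dx, dy, dz, yaw, hand, ...]. A call has 1 to 10 rows; each row is the pose to reach, as a shift and turn from the pose commanded when the call began; what a row does not reach only later rows make up. A row lasts 1/12 s, in which the tool goes at most 41.7 mm and 7.16 degrees, less where a joint would pass 70% of its speed; a pose out of reach is approached as far as the arm can. A call with a gripper value outside its range is refused whole. The fingers move at their own pace and stop on an object; FORCE is the grip in N (left out, the last holds). Time passes only in rows, so rows that repeat a pose let the fingers close. It gives the time, the measured TCP pose, the force, the opening and the grip force at its end, in the units of the state.
- robot.read_state(): the state, without advancing time (a new reading comes with each control period).
- read_camera(name): name is "scene" or "top" or "wrist"; returns a dict with "image" (384x512x3 uint8, blue, green, red), "K" (3x3 intrinsics, pixels), "extrinsics" (4x4, takes a point from world to camera coordinates); the wrist camera has in their place "mount" (4x4, takes a point from camera to tool coordinates, whose origin is the TCP and whose axes are the flange's). Camera axes: x right, y down, z forward; pixel columns grow to the right and rows downward; lengths in m; the calibration is good to about 2 mm. The wrist camera is an equidistant fisheye: a pixel r from the principal point sees the ray r / f radians off the axis. A picture is of the moment at which its call begins: read the wrist's pose just before it. There is no depth.
- job.close_job(): hands the job in; it is judged then, once.
The state is a dict: "t": time; "q": joint angles; "dq": joint speeds; "joint_torque": joint torques, N m; "tool_pos": TCP position; "orientation": TCP orientation; "force": force on the tool from outside, world axes, zero at the start; "wrist_torque": the same for the moment, N m; "opening": finger opening in m; "gripper_force": force on a finger pad.
Only numpy, scipy, OpenCV 4.12 (cv2) and the standard library are available. Lean on these libraries where they do the work, as an engineer would, in place of code of your own. Each camera call takes 0.05 s, during which the arm holds its last target. There are 200 camera calls.

## Working session

There is one attempt and no reset: what is moved stays moved. The work goes in short steps, Python scripts to look and compute and a shell command to move; the robot and the scene stay as the last step left them, time stands still between calls to the robot, and variables do not carry over. Pictures are saved under pics/ and viewed, at most 10 in all, crops included, and the job is handed in when it is done.

```bash
ls; mkdir -p pics
python3 - <<'E'
from plant import robot, read_camera
import cv2,numpy as np
s=robot.read_state();print(s)
for n in("top","scene"):
    c=read_camera(n);cv2.imwrite(f"pics/{n}0.png",c["image"]);np.savez(f"{n}.npz",K=c["K"],E=c["extrinsics"],im=c["image"])
    print(n,c["K"].tolist(),np.round(c["extrinsics"],4).tolist())
E
```

```text
pics
{'t': 0.0, 'q': array([ 1.08861099e+00,  1.31124810e-01,  1.48928614e+00, -4.50951233e-05,
        1.52298076e+00, -8.53674635e-02]), 'dq': array([-4.85027898e-04,  2.22854083e-03,  1.93983479e-04,  3.18485055e-04,
       -4.34671531e-05,  4.21575496e-05]), 'joint_torque': array([-8.76996946e-04, -5.59837747e+01, -4.91757882e+01,  7.65200215e-02,
        3.53787281e-02, -1.71096799e-04]), 'tool_pos': array([0.23160482, 0.5528833 , 0.21760539]), 'orientation': array([-6.19144108e-01, -3.07950719e+00,  2.73233305e-03]), 'force': array([0.54503922, 0.06384794, 0.27074394]), 'wrist_torque': array([ 0.00724163, -0.01215875, -0.01183745]), 'gripper_force': 0.0, 'opening': 0.09292202495259366}
top [[446.70625036166297, 0.0, 261.1756150582552], [0.0, 446.70625036166297, 191.66290107299946], [0.0, 0.0, 1.0]] [[-0.0277, -0.9996, -0.0077, -0.0409], [-0.9881, 0.0285, -0.1512, 0.5328], [0.1514, 0.0035, -0.9885, 1.5517], [0.0, 0.0, 0.0, 1.0]]
scene [[416.23859659224195, 0.0, 250.65353730487803], [0.0, 416.23859659224195, 189.11396384448688], [0.0, 0.0, 1.0]] [[0.0674, 0.9977, -0.0109, 0.0451], [0.6082, -0.0497, -0.7922, -0.2688], [-0.7909, 0.0467, -0.6101, 1.5926], [0.0, 0.0, 0.0, 1.0]]
```

View pics/top0.png

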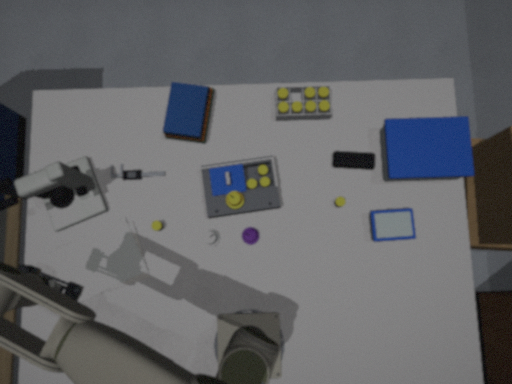

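View pics/scene0.png

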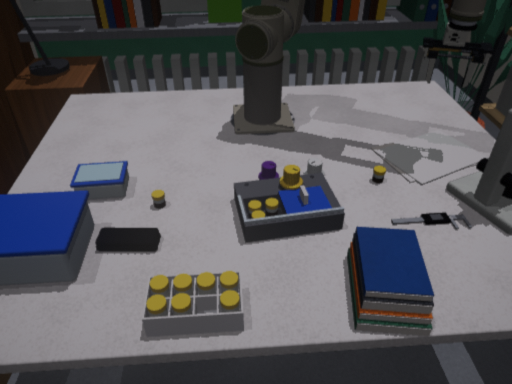

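Top view: the candidates for the collar are the yellow cylinder with a flange on the grey case at (235,199), the purple one at (250,236) and the white one at (211,237). Yellow jar caps are at (263,170), (252,183), (265,182), (157,225), (340,201). By the description it is (235,199), so I'll check that in a close crop.

Run:
```python
import cv2,numpy as np
d=np.load("top.npz");im=d["im"][145:250,190:295]
a=cv2.resize(im,None,fx=5.6,fy=5.6,interpolation=cv2.INTER_CUBIC)
cv2.imwrite("pics/crop.png",cv2.convertScaleAbs(a,alpha=1.5))
```

```text
(no output)
```

View pics/crop.png

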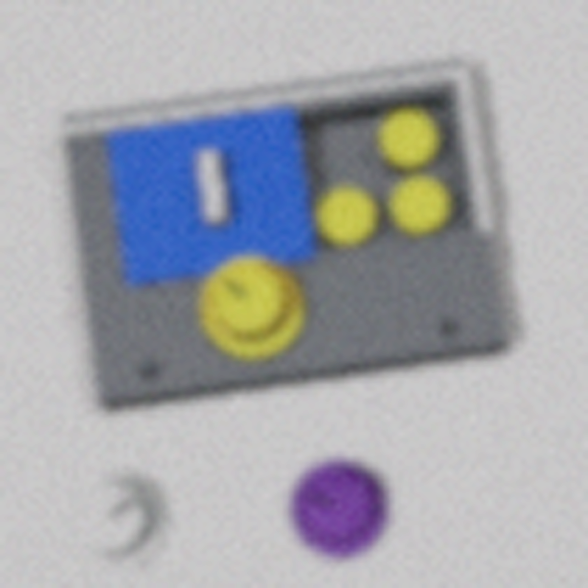

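The crop confirms the yellow flanged collar (crop (247,296)) with its black mark to the upper left, beside the blue cover whose white rib is at (212,186). Next I locate these points.

```bash
cat > h.py <<'E'
import numpy as np
def ray(n,uv,z):
    d=np.load(f"{n}.npz");K,E=d["K"],d["E"];R,t=E[:3,:3],E[:3,3]
    c=-R.T@t;v=R.T@np.linalg.solve(K,[uv[0],uv[1],1]);return c+v*(z-c[2])/v[2]
E
python3 - <<'E'
from h import *
f=lambda u,v,z:ray("top",(190+(u+.5)/5.6-.5,145+(v+.5)/5.6-.5),z)[:2]*1000
col=f(247,296,.1145);fl=f(252,307,.0725)
print("collar",col,"flange",fl,"rib",f(212,186,.096),f(203,150,.096),f(219,222,.096))
C=[f(*p,.064) for p in[(108,132),(297,106),(316,258),(128,284)]];C=np.array(C);print(C,C.mean(0))
D=[f(*p,.056) for p in[(66,135),(102,405),(508,347)]];print(D)
yaw=[np.degrees(np.arctan2(-(a-b)[0],(a-b)[1])) for a,b in((C[0],C[1]),(C[3],C[2]),(D[1],D[2]))];print("yaw",yaw)
y=np.radians(np.mean(yaw));R=np.array([[np.cos(y),-np.sin(y)],[np.sin(y),np.cos(y)]])
o=col-R@[-76,30];print("case from collar",o,"cover rel",R.T@(C.mean(0)-o),"rib rel",R.T@(f(212,186,.096)-o))
print(o+R@[0,-60])
print("mark", f(232,284,.1145)-col)
E
```

```text
collar [502.97818499  37.45363135] flange [501.93362298  37.24108018] rib [574.76390921  59.02111265] [597.56188064  64.22216177] [552.10365625  55.07526458]
[[617.39106162 126.79630154]
 [630.6771593    6.89314387]
 [532.95406863  -2.94137279]
 [519.87175867 115.22321618]] [575.22351206  61.4928222 ]
[array([617.9153084 , 154.50441807]), array([445.07148042, 133.25345806]), array([ 474.29892255, -121.68101942])]
yaw [np.float64(6.322973947445383), np.float64(6.317636726540399), np.float64(6.5402273262310535)]
case from collar [581.84623518  16.10344028] cover rel [-1.5270546  45.84456955] rib rel [-2.25904387 43.43941372]
[588.52772396 -43.5233801 ]
mark [7.60295317 8.95642215]
```

```bash
python3 -m inch '[343,-493,0,29,50,343,-493,0,29,50,343,-493,0,29,50,343,-493,0,29,50,343,-493,0,29,50,343,-493,0,29,50,343,-493,0,29,50,343,-493,0,29,50,343,-493,0,29,50,343,-493,0,29,50]' 20; python3 -c "
from plant import robot;s=robot.read_state();print(s['q'],s['tool_pos'],s['orientation'])"
```

```text
t: 0.93
tool_pos: [0.4649, 0.2174, 0.2184]
orientation: [0.172, -3.137, 0.0]
force: [0.3, 0.6, 0.8]
opening: 0.0465
gripper_force: 0.0
[ 3.37521169e-01 -1.05310701e-01  1.72628642e+00  5.20325813e-05
  1.52091786e+00 -1.34277044e+00] [0.46492579 0.21744816 0.2184181 ] [ 1.71888197e-01 -3.13658288e+00  5.34967207e-05]
```

```bash
python3 -m inch '[105,-150,0,0,50,105,-150,0,0,50,105,-150,0,0,50,105,-150,0,0,50,105,-150,-40,0,50,105,-150,-40,0,50,105,-150,-40,0,50]'
python3 - <<'E'
from plant import robot, read_camera
import cv2,numpy as np
s=robot.read_state();c=read_camera("wrist");print(s['tool_pos'],s['orientation'],s['force'],c["K"].tolist(),np.round(c["mount"],4).tolist())
np.savez("w1.npz",K=c["K"],M=c["mount"],p=s['tool_pos'],o=s['orientation'])
cv2.imwrite("pics/w1.png",cv2.resize(c["image"],(768,576),interpolation=cv2.INTER_CUBIC))
E
```

```text
t: 1.52
tool_pos: [0.5677, 0.0682, 0.1755]
orientation: [0.168, -3.131, -0.0]
force: [-0.2, -0.4, 0.1]
opening: 0.0462
gripper_force: 0.0
[0.56765187 0.0681574  0.17546096] [ 1.67602800e-01 -3.13088498e+00 -4.05615724e-04] [-0.15786561 -0.41330342  0.07235543] [[297.3186396354542, 0.0, 253.54312231906948], [0.0, 297.3186396354542, 191.9914299510618], [0.0, 0.0, 1.0]] [[-0.0001, -0.9631, -0.2693, 0.0751], [1.0, -0.0001, -0.0003, -0.0015], [0.0003, -0.2693, 0.9631, -0.165], [0.0, 0.0, 0.0, 1.0]]
```

View pics/w1.png

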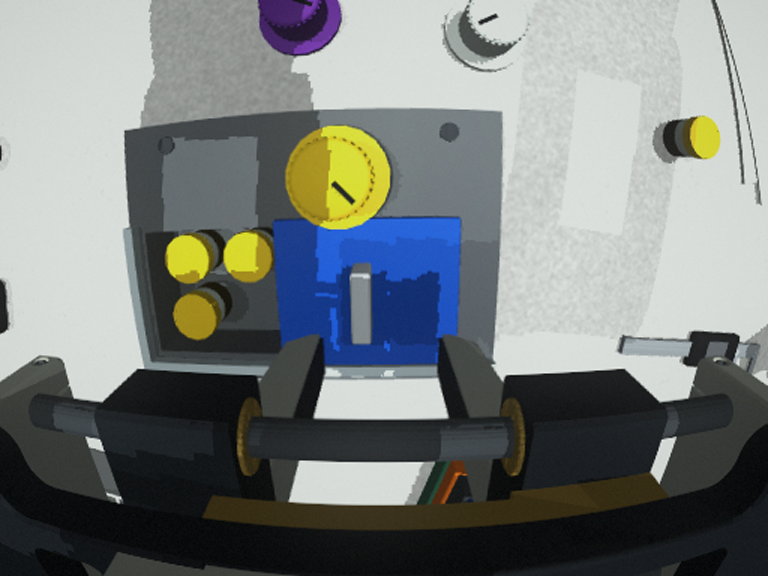

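```bash
cat >> h.py <<'E'
from scipy.spatial.transform import Rotation as Ro
def wray(n,uv,z,s=1.5):
    d=np.load(f"{n}.npz");K,M=d["K"],d["M"]
    x=((np.array(uv)+.5)/s-.5-K[:2,2])/K[0,0];r=np.hypot(*x)
    v=np.array([*(x/r*np.sin(r)),np.cos(r)]);R=Ro.from_rotvec(d["o"]).as_matrix()
    c=d["p"]+R@M[:3,3];v=R@M[:3,:3]@v;return (c+v*(z-c[2])/v[2])*1000
E
python3 - <<'E'
from h import *
for n,u,v,z in [("rib",361,308,.096),("rib a",361,273,.096),("rib b",361,343,.096),("flange l",285,178,.0695),("flange r",390,178,.0695),("fl top",338,125,.07),("fl bot",338,229,.07),("mark in",333,183,.1145),("mark out",354,203,.1145),("cover BR",277,219,.064),("cover BL",460,217,.064)]:
    print(n,wray("w1",(u,v),z)[:2].round(1))
E
```

```text
rib [573.5  55.9]
rib a [552.9  53.9]
rib b [595.3  57.9]
flange l [504.5   1. ]
flange r [498.7  64.9]
fl top [469.6  30.4]
fl bot [533.   36.6]
mark in [503.3  35.5]
mark out [512.5  47.1]
cover BR [531.1  -3.3]
cover BL [517.8 111.4]
```

```bash
python3 -m inch '[4,-7,-30,0,50,4,-7,-60,0,50,4,-7,-90,0,50,4,-7,-100,0,50,4,-7,-100,0,50]'
```

```text
t: 1.98
tool_pos: [0.5713, 0.0635, 0.0768]
orientation: [0.174, -3.132, -0.0]
force: [-0.3, 0.6, -0.1]
opening: 0.0462
gripper_force: 0.0
```

```bash
python3 -m inch '[2,-6,-7,0,50,2,-6,-7,0,10,2,-6,-7,0,5,2,-6,-7,0,5,2,-6,-7,0,5,2,-6,-7,0,5,2,-6,-7,0,5]' 20
```

```text
t: 2.57
tool_pos: [0.5758, 0.0565, 0.0722]
orientation: [-0.172, 3.136, 0.0]
force: [0.2, -1.2, 4.4]
opening: 0.0117
gripper_force: 20.0
```

```bash
python3 -m inch '[1,-10,1,0,5,2,-20,1,0,5,4,-32,1,0,5,5,-44,1,0,5,6,-56,1,0,5,8,-68,1,0,5,9,-78,1,0,5,10,-87,1,0,5,11,-93,1,0,5,11,-96,1,0,5]'
```

```text
t: 3.4
tool_pos: [0.5871, -0.0409, 0.0723]
orientation: [-0.17, 3.136, 0.0]
force: [8.0, 1.8, -7.9]
opening: 0.0121
gripper_force: 20.0
```

```bash
python3 -m inch '[0,-2,0,0,5,0,-4,0,0,5,0,-5,0,0,5]';python3 -m inch '[0,-1,0,0,5,0,-2,0,0,5,0,-3,0,0,5]'
```

```text
t: 3.65
tool_pos: [0.5876, -0.0452, 0.0723]
orientation: [-0.171, 3.134, 0.0]
force: [10.8, 1.6, -9.6]
opening: 0.0119
gripper_force: 20.0
t: 3.9
tool_pos: [0.5877, -0.0459, 0.0723]
orientation: [-0.172, 3.134, 0.006]
force: [10.6, 15.7, -8.1]
opening: 0.0119
gripper_force: 20.0
```

```bash
python3 -m inch '[0,1,0,0,40,0,1,0,0,40,0,1,0,0,40,0,1,0,0,40,0,1,30,0,50,0,1,70,0,75,0,1,100,0,75,-50,50,110,0,75,-50,50,110,0,75,-50,50,110,0,75]'
python3 - <<'E'
from plant import robot, read_camera
import cv2,numpy as np
s=robot.read_state();c=read_camera("wrist");print(s['tool_pos'],s['orientation'],s['force'])
np.savez("w2.npz",K=c["K"],M=c["mount"],p=s['tool_pos'],o=s['orientation'])
cv2.imwrite("pics/w2.png",cv2.resize(c["image"],(768,576),interpolation=cv2.INTER_CUBIC))
E
```

```text
t: 4.73
tool_pos: [0.5346, 0.0048, 0.1844]
orientation: [-0.174, 3.136, 0.001]
force: [-0.2, 0.1, -0.2]
opening: 0.0687
gripper_force: 0.0
[0.53458526 0.00479077 0.18436976] [-1.73830385e-01  3.13582108e+00  1.41519726e-03] [-0.20285425  0.13886118 -0.20210343]
```

View pics/w2.png

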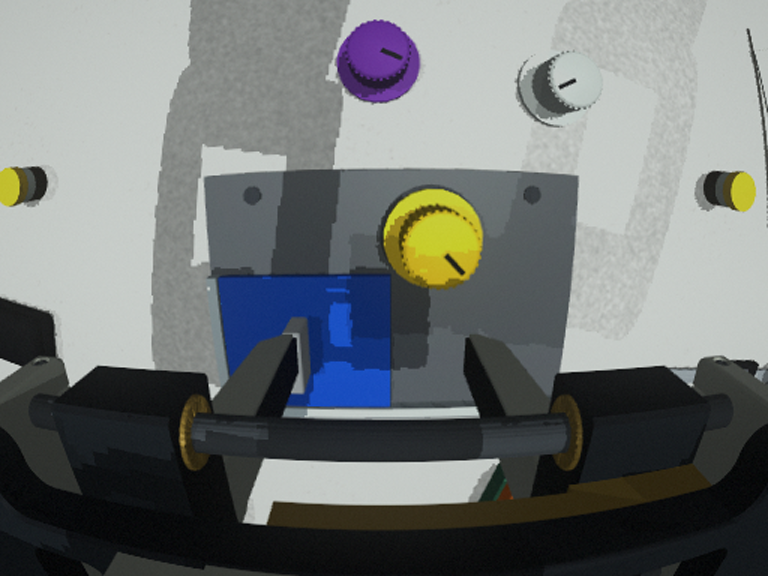

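The cover lies against the end stop, its left edge at column 217. The collar's grip top is centred near (442,248) and its mark runs from (447,258) to (463,273).

Run:
```python
from h import *
for n,u,v,z in [("top",442,248,.1145),("topL",402,245,.1145),("topR",483,245,.1145),("bot",442,288,.1145),("fl top",432,186,.0695),("mark in",447,258,.1145),("mark out",463,273,.1145),("stop edge/cover BR",218,276,.064),("cover BL",390,275,.064)]:
    print(n,wray("w2",(u,v),z)[:2].round(1))
```

```text
top [499.4  32.6]
topL [500.3  10.9]
topR [495.   54.8]
bot [521.5  35.8]
fl top [468.4  28.3]
mark in [504.5  36.1]
mark out [511.8  46.2]
stop edge/cover BR [ 543.1 -108.7]
cover BL [529.8   9. ]
```

```bash
python3 -m inch '[-33,30,0,0,75,-33,30,-20,0,75,-33,30,-50,0,75,-33,30,-80,0,75,-33,30,-103,0,75,-33,30,-103,0,75,-33,30,-103,0,75]'
```

```text
t: 5.37
tool_pos: [0.5023, 0.0318, 0.0785]
orientation: [0.171, -3.133, 0.0]
force: [0.3, -0.2, 0.3]
opening: 0.0695
gripper_force: 0.0
```

```bash
python3 -m inch '[-1,3,2,0,75,-1,3,2,0,35,-1,3,2,0,35,-1,3,2,0,35,-1,3,2,0,35,-1,3,2,0,35,-1,3,2,0,35,-1,3,2,0,35]' 20; python3 -m inch '[0,0,0,0,35,0,0,0,0,35]'
```

```text
t: 6.03
tool_pos: [0.5029, 0.0353, 0.0822]
orientation: [-0.172, 3.136, -0.0]
force: [1.4, -0.5, 3.2]
opening: 0.0432
gripper_force: 20.0
t: 6.2
tool_pos: [0.5029, 0.0353, 0.0822]
orientation: [-0.172, 3.136, -0.0]
force: [0.9, -1.0, 5.0]
opening: 0.0438
gripper_force: 20.0
```

```bash
python3 -m inch '[0,0,0,-6,35,0,0,0,-12,35,0,0,0,-18,35,0,0,0,-18,35]';python3 -m inch '[0,0,-2,0,35,0,0,-3,0,35,0,0,-3,0,35]'
```

```text
t: 6.53
tool_pos: [0.5024, 0.0354, 0.0816]
orientation: [-0.329, -3.124, -0.0]
force: [0.3, 0.9, 2.4]
opening: 0.0439
gripper_force: 20.0
t: 6.78
tool_pos: [0.5024, 0.0354, 0.0785]
orientation: [0.317, 3.126, 0.0]
force: [-0.4, -0.0, 4.5]
opening: 0.0439
gripper_force: 20.0
```

```bash
python3 -m inch '[0,0,-2,0,35,0,0,-3,0,35,0,0,-3,0,35]' 40
```

```text
t: 7.03
tool_pos: [0.5025, 0.0354, 0.0756]
orientation: [0.32, 3.125, 0.0]
force: [-0.2, 0.5, 5.0]
opening: 0.0436
gripper_force: 40.0
```

```bash
python3 -m inch '[0,0,-2,0,35,0,0,-3,0,35,0,0,-3,0,35]'; python3 -m inch '[0,0,-2,0,35,0,0,-2,0,35,0,0,-2,0,35]'
python3 - <<'E'
from plant import robot, read_camera
import cv2,numpy as np
s=robot.read_state();c=read_camera("wrist");print(s['tool_pos'],s['orientation'],s['force'])
np.savez("w3.npz",K=c["K"],M=c["mount"],p=s['tool_pos'],o=s['orientation'])
cv2.imwrite("pics/w3.png",cv2.resize(c["image"][80:330,130:470],(800,588),interpolation=cv2.INTER_CUBIC))
E
```

```text
t: 7.28
tool_pos: [0.5025, 0.0354, 0.0727]
orientation: [0.32, 3.125, 0.0]
force: [-1.2, 0.2, 7.3]
opening: 0.0437
gripper_force: 40.0
t: 7.53
tool_pos: [0.5026, 0.0354, 0.0718]
orientation: [0.32, 3.125, -0.0]
force: [-5.9, 1.0, 15.6]
opening: 0.0431
gripper_force: 40.0
[0.50260392 0.03537376 0.07180168] [ 3.19645611e-01  3.12506602e+00 -2.53505879e-04] [-5.85159303  1.00085533 15.57315438]
```

View pics/w3.png

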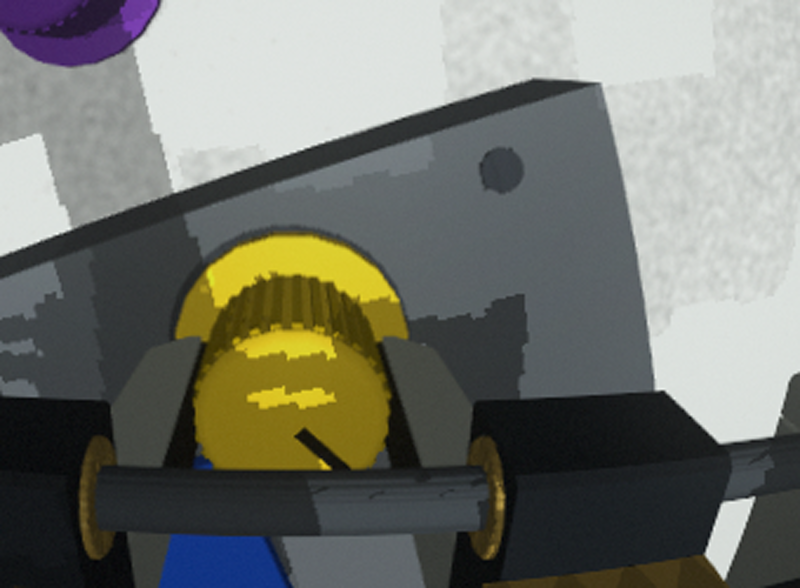

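Run:
```python
from h import *
s=800/340
for z in(.104,.1145):
    P=[wray("w3",((u/s+130),(v/s+80)),z,1)[:2] for u,v in((194,405),(391,400),(295,330),(293,430))]
    print(z,np.linalg.norm(P[0]-P[1]),(P[0]+P[1])/2,P[2],P[3])
for z in(.062,.0725):
    a,b,c=[wray("w3",((u/s+130),(v/s+80)),z,1)[:2] for u,v in((175,335),(290,234),(408,330))]
    A=2*np.array([b-a,c-a]);o=np.linalg.solve(A,[b@b-a@a,c@c-a@a]);print(z,o,"R",np.linalg.norm(o-a))
```

```text
0.104 42.02030780619771 [495.74345489  35.5433707 ] [479.44678502  39.4459117 ] [502.1333094   34.36710053]
0.1145 38.69783476769646 [490.47754004  36.61225913] [475.46941967  40.20623297] [496.36215981  35.52899461]
0.062 [500.57228388  34.44019085] R 31.83495719498443
0.0725 [496.28159217  35.3185154 ] R 29.922637459415206
```

The flange radius comes out at 31.8 mm if home (32 expected), against 29.9 mm if it were still raised. With 10.4 mm of travel and a hard stop as well, the collar is home. I'll firm up the push a little and hold.

```bash
python3 -m inch '[-1,0,-1,0,35,-1,0,-1,0,35,-1,0,-1,0,35,-1,0,-1,0,35,-1,0,-1,0,35,-1,0,-1,0,35]'
python3 - <<'E'
from plant import read_camera
import cv2
c=read_camera("top");cv2.imwrite("pics/t2.png",cv2.resize(c["image"][130:260,100:430],(800,315),interpolation=cv2.INTER_CUBIC))
E
```

```text
t: 8.08
tool_pos: [0.5026, 0.0354, 0.0718]
orientation: [0.319, 3.123, 0.0]
force: [-5.5, 1.9, 19.2]
opening: 0.0434
gripper_force: 40.0
```

View pics/t2.png

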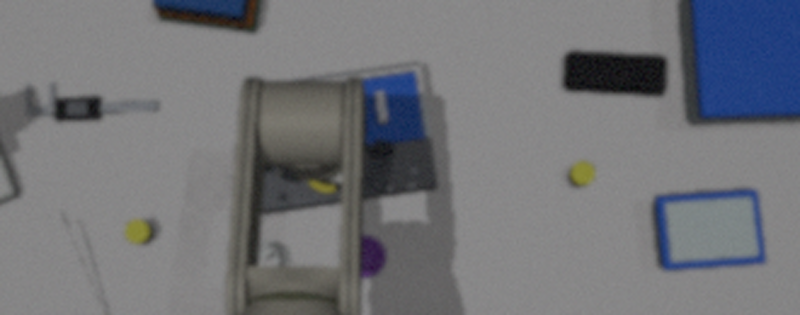

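The blue cover reaches the end stop at (425,110), and the bystanders are where they started. The collar hasn't moved under 19 N, so it's on a hard stop. Handing in.

```bash
python3 -c "
from plant import job;print(job.close_job())"
```

```text
the job is handed in; nothing more can be done
None
```

I slid the cover shut against its end stop, turned the collar 18° clockwise, pushed it home, and handed the job in at about 8 s with the gripper still holding it down (about 19 N push, 40 N grip); the hand-in returned no verdict.

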